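Hang the parts basket on the column hook

ROBOT

A 6-joint arm with a two-finger parallel gripper is mounted at the origin on the work surface. World frame = base frame: x ahead of the robot, y to its left, z up, the work surface at z = 0. Lengths are in mm, angles in rad, forces in N, time in s.
With the tool pointing down it reaches from about 300 to 775 mm from the base axis. Payload 14.6 kg.
Tool frame: the origin (TCP) lies at the very end of the fingers, on their centre line; the grasp point (between the pads) lies 19 mm behind it; z points along the fingers, y is the line along which they close (so a half turn about z gives the same grasp; the last joint's range is limited). The gripper opens to 94 mm and grips with 3 to 60 N. Pads are 16 mm wide; open, the fingers measure 119 mm over their backs; the gripper's body (75 mm by 177 mm) begins 78 mm behind the grasp point.
Start: joints at [1.117, 0.3, 1.521, -0, 1.321, -0.067], TCP at [207.471, 509.357, 205.446] pointing down, gripper open.
Joint ranges: [-3.03, 3.03], [-0.79, 2.21], [0.23, 2.52], [-1.04, 4.18], [0, 3.07], [-2.55, 2.55]. Speed limits (rad/s): [2.22, 2.22, 2.57, 3.14, 3.14, 3.14].

INTERFACE

Orientations are given as [roll, pitch, yaw] about the fixed x, y, z axes, in that order (R = Rz(yaw) Ry(pitch) Rx(roll)).
In Python, from cell import manip gives the robot as it stands.
- The arm moves only by the tool servo_tool, never from a script. Its argument "rows" is a list of rows, each a list of 7 numbers: the turn, a rotation vector about the world's x, y, z in degrees, then the shift along the world's x, y, z in mm, then the closure, from 0 (fully open) to 1 (shut). In form: [[rx, ry, rz, dx, dy, dz, fingers], ...]. A call has 1 to 20 rows; each row shifts and turns the commanded pose from where the row before left it; what a row does not reach is not made up. A row lasts 1/8 s, in which the tool goes at most 62.5 mm and 10.7 degrees, less where a joint would pass 70% of its speed; a pose out of reach is approached as far as the arm can. A call with a gripper value outside its range is refused whole. The fingers move at their own pace and stop on an object; "grip_force" is the grip in N (left out, the last holds). Time passes only in rows, so rows that do not move let the fingers close. It gives the time, the measured TCP pose, the force, the opening and the grip force at its end, in the units of the state.
- manip.read_state(): the state, without advancing time (a new reading comes with each control period).
- manip.camera(name): name is "side" or "top" or "wrist"; returns the picture (480x640x3 uint8, red, green, blue); there is no depth.
- manip.camera_info(name): a dict with "fx", "fy", "cx", "cy" (pixels), "position" and "rotation" of the camera in the world; the wrist camera has in their place "T_tool_cam" (4x4, takes a point from camera to tool coordinates, whose origin is the TCP and whose axes are the flange's). Camera axes: x right, y down, z forward; pixel columns grow to the right and rows downward; lengths in mm; the calibration is good to about 2 mm. A picture is of the moment at which its call begins: read the wrist's pose just before it. camera_info takes no time and is no camera call.
- manip.sign_off(): hands the job in; it is judged then, once.
The state is a dict: "clock": time; "joints": joint angles; "qd": joint speeds; "effort": joint torques, N m; "eef_pos": TCP position; "eef_rot": TCP orientation; "wrist_force": force on the tool from outside, world axes, zero at the start; "moment": the same for the moment, N m; "finger_gap": finger opening in mm; "finger_force": force on a finger pad.
Only numpy, scipy, OpenCV 4.12 (cv2) and the standard library are available. Lean on these libraries where they do the work, as an engineer would, in place of code of your own. Each camera call takes 0.05 s, during which the arm holds its last target. There are 200 camera calls.

TASK

Hang the small steel parts basket by its handle on the hook of the column stand and let go, so that it hangs level, still and clear of the bench with both guide bushes still in it. The hook is clamped at a different height on the column each time, so feel (or look) for its height first. Do not tip the basket on the way, and leave the other things on the bench where they are.

Things in the scene. Friction and masses are not known exactly. Their poses are not given: they have to be found in the camera images.
- basket: Open steel parts basket, 110 mm (x) by 84 (y) by 50 high, walls 4, dark slots in the long sides, about 0.3 kg. Origin: centre of the underside, z up. A rigid handle of flat strap (16 mm wide in x) arches over its middle in the y-z plane, rising from the long walls to 118 mm; see basket_handle.
- basket_handle (a point): Underside of the middle of the handle's top bar, 113 mm above the basket's underside; axes as the basket's. The bar is level along y, 5 mm thick. Its two upright legs reach down 43 mm from here, outer faces 54 mm apart along y (grip these from above), inner faces 46 mm apart; below, they slope out to the walls. Under the bar it is open down to the rim, 63 mm below.
- stand: Fixed stand: dark steel base 100 by 110 by 24 mm, upright column 24 mm diameter, 310 mm high. Origin: foot of the column's axis at bench level, z up. Its hook points along the stand's -x: a level round bar, 10 mm diameter, at y = 0, free from x = -21 mm (clamp boss) to -120 mm, then turned up, its end 27 mm above the bar's axis, outermost x = -136 mm.
- under_hook (a point): Point at bench level straight below the hook's level bar, where the handle should hang (stand's x = -95 mm); axes as the stand's. The height of the bar's axis above it is anywhere from 160 to 250 mm, set anew each time and NOT reported: find it by touching the bar from above or by sight.
- bush_a: Steel guide bush (tube), 36 mm outer diameter, 22 mm bore, 36 mm high, standing in the basket. Origin: centre of its underside.
- bush_b: The second guide bush, the same as the first, also standing in the basket.
- die_set: Bystander, fixed: steel die set, 120 by 150 mm, two pillars 105 mm high; stands on the other side from the stand. Origin: centre of its underside.
- tkey_a: Bystander: T-handle hex key lying flat, 145 mm long along x, pale wooden cross handle 88 mm long, 18 mm thick at x = -60 mm. Origin on the bench under its middle.
- tkey_b: Bystander: the same key with a black handle.
- vblock: Bystander: dark steel V-block 70 by 50 by 46 mm. Origin: centre of its underside.
- caliper: Bystander: steel dial caliper lying flat, 190 mm long along x, 16 mm high at the dial. Origin under the middle of its beam.
- screw_box: Bystander: open cardboard box 85 by 65 by 35 mm. Origin: centre of its underside.
- big_bush: Bystander: steel bush standing upright, 52 mm diameter, 60 mm high. Origin: centre of its underside.
Not all that is in view belongs to the job. Leave any pink look-alike of the basket alone.

How it is judged:
By the outcome, as a careful person would: the job done as asked, in the order asked, and still so for the second after the job is handed in, with the robot touching nothing.
It also fails if it takes over 58 s, if anything falls off the work surface, if the arm or the gripper's body presses on something with over 40 N, if the wrist force passes 120 N, or if a joint passes its speed limit or range.

## Working session

There is one attempt and no reset: what is moved stays moved. The work goes in short steps, Python scripts to look and compute and a tool call to move; the robot and the scene stay as the last step left them, time stands still between calls to the robot, and variables do not carry over. Pictures are saved under pics/ and viewed, at most 10 in all, crops included, and the job is handed in when it is done.

Besides the shell and the picture viewer there is one more tool, called by a JSON object that holds its "fn" and its "kwargs", one argument or row to a line. servo_tool: Moves the arm, as the interface text tells. Its arguments: {"type":"object","properties":{"rows":{"type":"array","items":{"type":"array","items":{"type":"number"}}},"grip_force":{"type":"number"}},"required":["rows"]}

```bash
mkdir -p pics; ls; python3 - <<'E'
from cell import manip
import cv2
s=manip.read_state();print(s['clock'],s['eef_pos'],s['eef_rot'],s['finger_gap'])
for n in("top","side"):
    cv2.imwrite(f"pics/{n}0.png",manip.camera(n)[:,:,::-1]);print(n,manip.camera_info(n))
print(manip.camera_info("wrist"))
E
```

```text
pics
0.0 [207.34766193 509.13922031 204.8920759 ] [-3.14048064e+00 -7.60993370e-05  2.75485561e+00] 94.25320015047703
top {'fx': 461.5716378445897, 'fy': 461.5716378445897, 'cx': 318.9127218758926, 'cy': 242.91572592490868, 'position': array([ 281.42368034,  -44.20228243, 1294.86426789]), 'rotation': array([-2.99774452, -0.00553781, -1.5942472 ])}
side {'fx': 560.5992811945919, 'fy': 560.5992811945919, 'cx': 312.6167084679473, 'cy': 240.28433708044253, 'position': array([ 111.63034664, -828.55044012, 1026.15049755]), 'rotation': array([-2.38140515, -0.00835028, -0.41909144])}
{'fx': 336.08077006649165, 'fy': 336.08077006649165, 'cx': 315.3916361371658, 'cy': 236.24685461754478, 'T_tool_cam': array([[-5.80497865e-04, -9.68581379e-01, -2.48696151e-01,
         7.15402647e+01],
       [ 9.99999774e-01, -6.46729044e-04,  1.84610723e-04,
         1.53310902e-01],
       [-3.39649532e-04, -2.48695987e-01,  9.68581535e-01,
        -1.79508003e+02],
       [ 0.00000000e+00,  0.00000000e+00,  0.00000000e+00,
         1.00000000e+00]])}
```

View pics/top0.png

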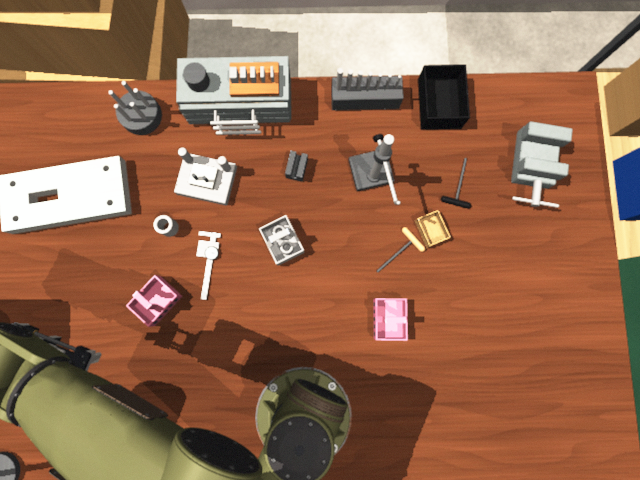

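View pics/side0.png

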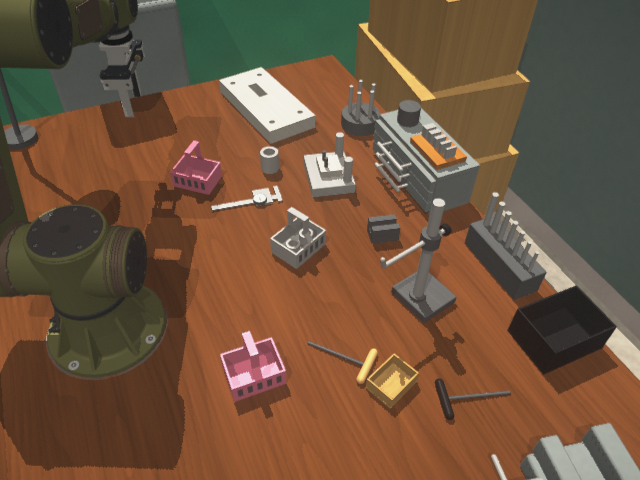

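The grey basket with two bushes is at top (282,240) / side (298,238). The pink look-alikes are at top (154,300) and (391,319). The grey one fits: steel, holding the bushes. The stand's column is at top ~(383,165), and the hook runs to top (397,202) / side (384,262). I'll confirm in one enlarged crop that combines the two views.

```bash
python3 - <<'E'
import cv2,numpy as np
t=cv2.imread("pics/top0.png");s=cv2.imread("pics/side0.png")
a=cv2.resize(t[205:275,250:320],(400,400),interpolation=cv2.INTER_CUBIC)   
b=cv2.resize(t[125:215,340:410],(311,400),interpolation=cv2.INTER_CUBIC)[:, :311]
c=cv2.resize(s[200:275,260:340],(320,300),interpolation=cv2.INTER_CUBIC)
d=cv2.resize(s[190:325,370:470],(222,300),interpolation=cv2.INTER_CUBIC)
cv2.imwrite("pics/c1.png",np.hstack([a,b]))
cv2.imwrite("pics/c2.png",np.hstack([cv2.resize(s[200:275,260:340],(427,400),interpolation=cv2.INTER_CUBIC),cv2.resize(s[190:325,370:462],(273,400),interpolation=cv2.INTER_CUBIC)]))
E
```

```text
(no output)
```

View pics/c1.png

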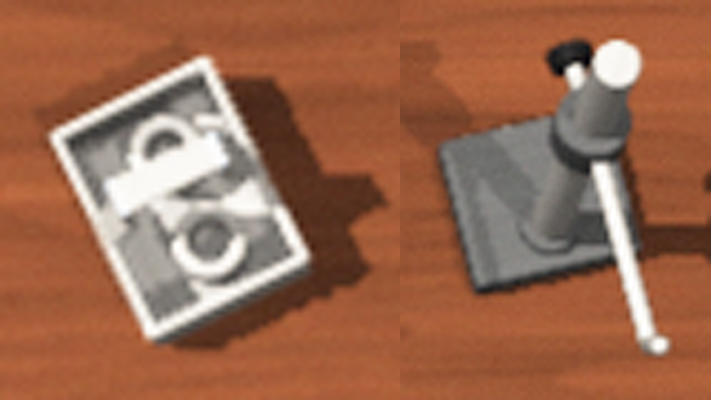

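View pics/c2.png

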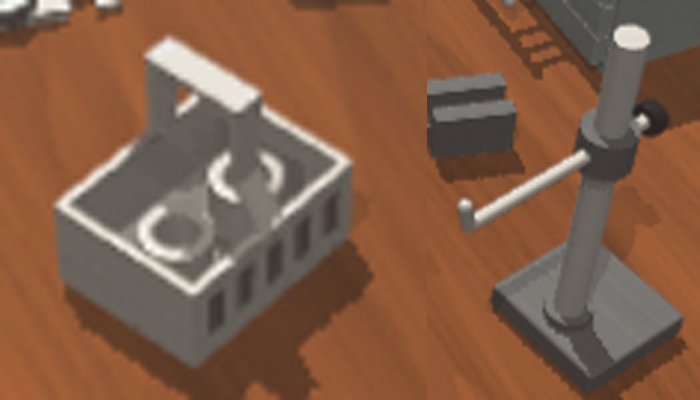

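The crops confirm the grey basket: handle across it and two bushes inside. In the top view its rim corners are about (287,215), (259,228), (277,264) and (304,251). The hook slopes from the boss at (385.5,163) to the tip at (398,202). Next I'll fit both poses by least squares.

```bash
cat > h.py <<'E'
from cell import manip
import numpy as np
from scipy.spatial.transform import Rotation as Ro
from scipy.optimize import least_squares
def proj(n,P):
    c=manip.camera_info(n);R=Ro.from_euler('xyz',c['rotation']).as_matrix()
    q=(np.atleast_2d(P)-c['position'])@R
    return np.c_[c['fx']*q[:,0]/q[:,2]+c['cx'],c['fy']*q[:,1]/q[:,2]+c['cy']]
def w(x,y,a,P):
    return np.array(P,float)@np.array([[np.cos(a),np.sin(a),0],[-np.sin(a),np.cos(a),0],[0,0,1]])+[x,y,0]
E
python3 - <<'E'
from h import *
# basket
c=[(-55,42),(55,42),(55,-42),(-55,-42)]
tp=np.array([(286.75,215.15),(259.1,228.3),(276.6,264.15),(303.9,250.85)]);ht=(279.3,235.6)
hs=(298.2,214.1);sp=np.array([(270.7,238.6),(326,230),(296.2,254.9)])
def f(p,full=False):
    P=w(*p[:3],[(x,y,50) for x,y in c]+[(0,0,118)])
    t=proj("top",P);s=proj("side",P)
    r=[t[4]-ht,s[4]-hs]
    r+= [t[:4][np.argmin(((t[:4]-q)**2).sum(1))]-q for q in tp]+[s[:4][np.argmin(((s[:4]-q)**2).sum(1))]-q for q in sp]
    return np.array(r).ravel()
b=min((least_squares(f,[440,60,a]) for a in np.arange(-1.5,1.6,.25)),key=lambda r:r.cost)
print(b.x,np.degrees(b.x[2]),b.cost);print(f(b.x).reshape(-1,2).round(1).tolist())
def g(p):
    x,y,a,h=p
    P=w(x,y,a,[(0,0,310),(-131,0,h+27),(-130,0,h+1),(-21,0,h)])
    return np.r_[proj("top",P)-[(389.1,139.4),(397.8,202.4),(395.1,201),(385.5,163.3)],proj("side",P)-[(439.4,202.8),(383.1,258.5),(385.8,265.6),(424.3,242.6)]].ravel()
r=min((least_squares(g,[600,-150,a,200]) for a in np.arange(-3,3.1,.5)),key=lambda r:r.cost)
print(r.x,np.degrees(r.x[2]),r.cost);print(g(r.x).reshape(-1,2).round(1).tolist())
print("handle pt under hook",w(*r.x[:3],[(-95,0,r.x[3]),(-131,0,r.x[3]),(-200,0,0)]))
s=manip.read_state();print(s['eef_pos'],np.degrees(s['eef_rot']))
E
```

```text
[4.73393036e+02 4.71265189e+01 4.37843576e-01] 25.0865889632279 1.0385973898379643
[[-0.0, -0.1], [0.1, 0.2], [-0.4, -0.1], [-0.4, 0.1], [-0.5, 0.1], [0.1, -0.3], [-0.4, -0.0], [0.4, 0.6], [0.1, 0.8]]
[ 6.55798530e+02 -2.14498438e+02  2.13237100e-01  2.11242591e+02] 12.217585843625576 13.01310827442439
[[-0.3, -0.9], [0.5, -0.7], [1.2, 2.8], [-0.8, -1.9], [0.8, -0.7], [1.0, -0.8], [-2.6, 0.9], [-0.1, 0.1]]
handle pt under hook [[ 562.95018591 -234.60279264  211.24259063]
 [ 527.76555041 -242.22128493  211.24259063]
 [ 460.32833236 -256.82339513    0.        ]]
[207.37869516 509.13791109 204.95240594] [-1.79940809e+02 -1.66936030e-03  1.57836984e+02]
```

The basket fits to under 1 px at (473, 47), yaw 25.1°. The stand is at about (656, -214), yaw 12.2°, with the hook near 211 mm. I'll refine the hook with the wrist camera first.

{"fn": "servo_tool", "kwargs": {
  "rows": [
    [0,0,2.2,14.5,-47.5,6,0],
    [0,0,2.2,14.5,-47.5,6,0],
    [0,0,2.2,14.5,-47.5,6,0],
    [0,0,2.2,14.5,-47.5,6,0],
    [0,0,2.2,14.5,-47.5,6,0],
    [0,0,2.2,14.5,-47.5,6,0],
    [0,0,2.2,14.5,-47.5,6,0],
    [0,0,2.2,14.5,-47.5,6,0],
    [0,0,2.2,14.5,-47.5,6,0],
    [0,0,2.2,14.5,-47.5,6,0],
    [0,0,2.2,14.5,-47.5,6,0],
    [0,0,2.2,14.5,-47.5,6,0],
    [0,0,2.2,14.5,-47.5,6,0],
    [0,0,2.2,14.5,-47.5,6,0],
    [0,0,2.2,14.5,-47.5,6,0],
    [0,0,2.2,14.5,-47.5,6,0],
    [0,0,0,0,0,0,0],
    [0,0,0,0,0,0,0]
  ]
}}

```text
clock: 2.35
eef_pos: [439.2, -250.2, 301.0]
eef_rot: [3.141, -0.001, -2.914]
wrist_force: [0.1, 0.2, 0.9]
finger_gap: 94.0
finger_force: 0.0
```

```bash
python3 - <<'E'
from h import *
import cv2
s=manip.read_state();print(s['clock'],s['eef_pos'].tolist(),s['eef_rot'].tolist(),s['joints'],abs(s['qd']).max(),s['wrist_force'])
cv2.imwrite("pics/w1.png",manip.camera("wrist")[:,:,::-1])
E
```

```text
2.35 [439.24694404476924, -250.1629373690038, 301.03646839901137] [3.1408306984098826, -0.0005540147113587413, -2.9144765974618214] [-5.90242792e-01  1.42965394e-01  1.49175025e+00  1.17458665e-04
  1.50781177e+00 -2.38816241e+00] 0.018490199931790817 [0.06448223 0.18009373 0.88327533]
```

View pics/w1.png

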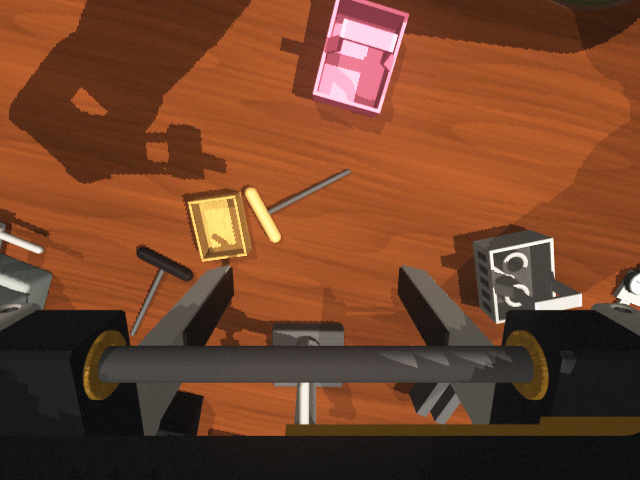

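The wrist view shows the stand base at (308,355) and the hook bar running straight down the image at column ~305, rows 383–425. The basket is at right (515,275), and the pink one is at (360,55). I'll check the hook fit against this view.

```bash
python3 - <<'E'
from h import *
import cv2
im=cv2.imread("pics/w1.png")
for v in(388,400,412,422): 
    r=im[v,285:330].min(1).astype(int); print(v,[285+int(i) for i in np.where(r>130)[0]][:1],[285+int(i) for i in np.where(r>130)[0]][-1:])
p=[439.247,-250.163,301.036];R=Ro.from_euler('xyz',[3.14083,-.00055,-2.91448]).as_matrix()
c=manip.camera_info("wrist");T=np.eye(4);T[:3,:3]=R;T[:3,3]=p;T=T@c['T_tool_cam']
def pw(P):
    q=(P-T[:3,3])@T[:3,:3];return np.c_[c['fx']*q[:,0]/q[:,2]+c['cx'],c['fy']*q[:,1]/q[:,2]+c['cy']]
print(pw(w(655.8,-214.5,.2132,[(x,0,211) for x in(-21,-50,-80,-95,-120)])).round(1))
print("bar dia px at -80",c['fx']*10/((w(655.8,-214.5,.2132,[(-80,0,211)])-T[:3,3])@T[:3,:3])[0,2])
hb=w(473.4,47.1,.4378,[(0,0,50),(55,42,50),(55,-42,50),(-55,42,50),(-55,-42,50)]);print(pw(hb).round(1))
E
```

```text
388 [300] [308]
400 [300] [308]
412 [300] [308]
422 [300] [308]
[[301.5 435.1]
 [301.6 410.1]
 [301.7 383.1]
 [301.7 369.1]
 [301.8 345. ]]
bar dia px at -80 10.723398806578217
[[521.3 279.4]
 [553.9 309.4]
 [493.7 320.8]
 [550.8 235.1]
 [487.1 247.9]]
```

The wrist view agrees apart from a steady 3 px offset that shows on the basket too. Direction and yaw are consistent, so I'm moving above the basket.

{"fn": "servo_tool", "kwargs": {
  "rows": [
    [0,0,1.5,4.3,37.3,-16,0],
    [0,0,1.5,4.3,37.3,-16,0],
    [0,0,1.5,4.3,37.3,-16,0],
    [0,0,1.5,4.3,37.3,-16,0],
    [0,0,1.5,4.3,37.3,-16,0],
    [0,0,1.5,4.3,37.3,-16,0],
    [0,0,1.5,4.3,37.3,-16,0],
    [0,0,1.5,4.3,37.3,-16,0],
    [0,0,0,0,0,0,0],
    [0,0,0,0,0,0,0],
    [0,0,0,0,0,0,0]
  ]
}}

```text
clock: 3.78
eef_pos: [473.9, 47.2, 174.0]
eef_rot: [-3.141, 0.001, -2.705]
wrist_force: [0.7, 0.2, 0.3]
finger_gap: 94.4
finger_force: 0.0
```

```bash
python3 - <<'E'
from h import *
import cv2
s=manip.read_state();print(s['eef_pos'].tolist(),np.degrees(s['eef_rot']))
im=manip.camera("wrist")[:,:,::-1].copy()
R=Ro.from_euler('xyz',s['eef_rot']).as_matrix()
c=manip.camera_info("wrist");T=np.eye(4);T[:3,:3]=R;T[:3,3]=s['eef_pos'];T=T@c['T_tool_cam']
hb=w(473.4,47.1,.4378,[(-8,27,118),(8,27,118),(8,-27,118),(-8,-27,118),(-55,42,50),(-55,-42,50)])
q=(hb-T[:3,3])@T[:3,:3];u=np.c_[c['fx']*q[:,0]/q[:,2]+c['cx'],c['fy']*q[:,1]/q[:,2]+c['cy']];print(u.round(1))
for a in u: cv2.circle(im,tuple(int(v) for v in a.round()),2,(255,0,255),-1)
cv2.imwrite("pics/w2.png",im)
E
```

```text
[473.889137069445, 47.22702336059121, 174.03375082390048] [-1.79974570e+02  5.08425824e-02 -1.55012362e+02]
[[353.1 239.5]
 [352.5 260.5]
 [279.3 260.6]
 [278.6 239.7]
 [363.  168.4]
 [268.3 168.6]]
```

View pics/w2.png

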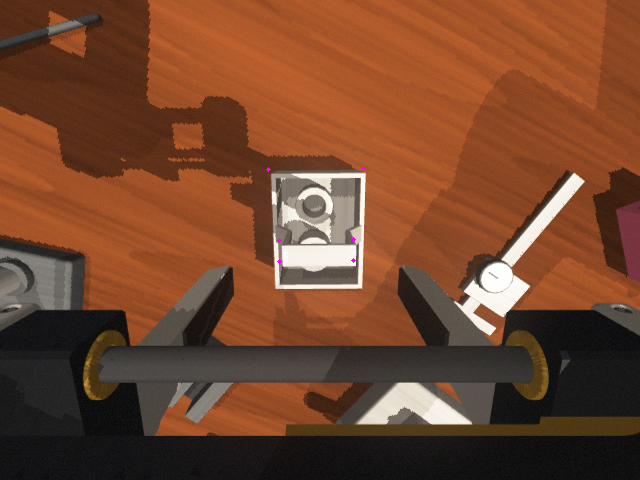

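The handle bar is at cols 281–356, rows 244–268, about 2–3 mm from the prediction. The basket is aligned with the fingers and there's plenty of clearance. I'll trim, descend and grip.

{"fn": "servo_tool", "kwargs": {
  "rows": [
    [0,0,0,1.2,2.3,-12,0],
    [0,0,0,0,0,-16,0],
    [0,0,0,0,0,-16,0],
    [0,0,0,0,0,-16,0],
    [0,0,0,0,0,-16,0],
    [0,0,0,0,0,-14,0],
    [0,0,0,0,0,0,0],
    [0,0,0,0,0,0,0.2],
    [0,0,0,0,0,0,0.3],
    [0,0,0,0,0,0,0.4],
    [0,0,0,0,0,0,1],
    [0,0,0,0,0,0,1],
    [0,0,0,0,0,0,1],
    [0,0,0,0,0,0,1]
  ],
  "grip_force": 35
}}

```text
clock: 5.58
eef_pos: [475.1, 50.1, 83.6]
eef_rot: [-3.142, 0.0, -2.704]
wrist_force: [-0.2, 1.1, 3.0]
finger_gap: 54.0
finger_force: 35.0
```

Gripped, with a 54.0 mm gap. I'll lift gently.

{"fn": "servo_tool", "kwargs": {
  "rows": [
    [0,0,0,0,0,3,1],
    [0,0,0,0,0,6,1],
    [0,0,0,0,0,10,1],
    [0,0,0,0,0,14,1],
    [0,0,0,0,0,15,1],
    [0,0,0,0,0,15,1],
    [0,0,0,0,0,15,1],
    [0,0,0,0,0,15,1],
    [0,0,0,0,0,15,1],
    [0,0,0,0,0,14,1],
    [0,0,0,0,0,10,1],
    [0,0,0,0,0,5,1],
    [0,0,0,0,0,0,1],
    [0,0,0,0,0,0,1]
  ]
}}

```text
clock: 7.32
eef_pos: [474.9, 50.0, 220.0]
eef_rot: [3.141, -0.001, -2.705]
wrist_force: [-0.1, 0.9, -3.7]
finger_gap: 53.6
finger_force: 35.0
```

```bash
python3 - <<'E'
from h import *
import cv2
s=manip.read_state();print(s['eef_pos'].tolist(),np.degrees(s['eef_rot']),s['wrist_force'],s['moment'],s['finger_gap'])
im=manip.camera("side")[:,:,::-1];
cv2.imwrite("pics/s2.png",cv2.resize(im[100:340,220:500],(700,600),interpolation=cv2.INTER_CUBIC))
E
```

```text
[474.896162608622, 50.04515786568556, 219.969553923726] [ 1.79980886e+02 -4.38291190e-02 -1.54961938e+02] [-0.13622226  0.91103841 -3.72262541] [ 3.64976836e-02  1.91732467e-02 -3.79666806e-05] 53.59899078578339
```

View pics/s2.png

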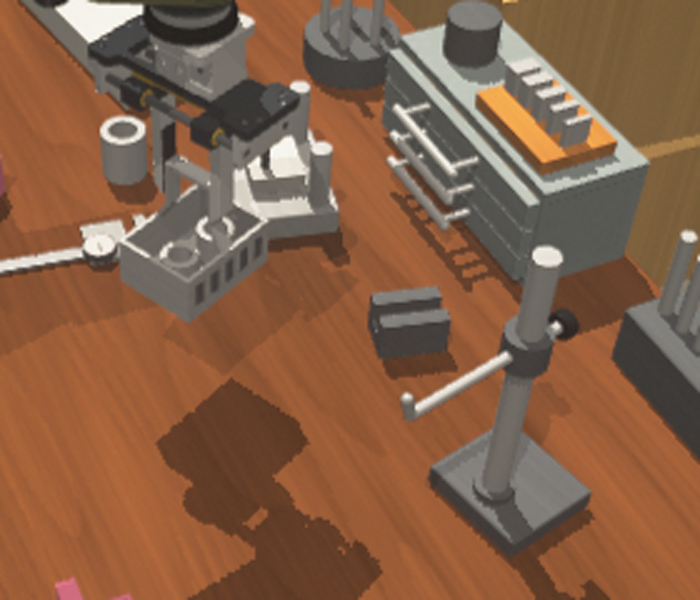

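The basket hangs level in the gripper with both bushes in it. The hook is free in front: tip at crop (408,397), boss at (508,357). I'll refine the hook fit with the cleaner points only.

```bash
python3 - <<'E'
from h import *
sc=lambda x,y:(220+x/2.5-.3,100+y/2.5-.3)
S=[sc(547,256),sc(408,398),sc(508,357),sc(464,382.5)]
Tt=[(389.1,139.4),(397.8,202.4)]
def g(p):
    x,y,a,h=p
    P=w(x,y,a,[(0,0,310),(-131,0,h+26),(-21,0,h)]); 
    ps=proj("side",P); q=proj("side",w(x,y,a,[(-21,0,h),(-120,0,h)])); d=(q[1]-q[0])/np.linalg.norm(q[1]-q[0]); e=np.array(S[3])-q[0]
    return np.r_[(proj("top",P[:2])-Tt).ravel(),(ps-S[:3]).ravel(),d[0]*e[1]-d[1]*e[0]]
r=least_squares(g,[655,-214,.21,211]);print(r.x,np.degrees(r.x[2]),r.cost,g(r.x).round(1))
print(w(*r.x[:3],[(-95,0,0),(-205,0,0)]))
E
```

```text
[ 6.53282487e+02 -2.13498573e+02  2.17634382e-01  2.11218725e+02] 12.469531576686272 0.7349150487823765 [-0.7  0.1  0.3  0.4  0.3  0.1 -0.  -0.6  0.   0.3  0.4]
[[ 560.52344479 -234.01101241    0.        ]
 [ 453.11823852 -257.76225797    0.        ]]
```

Hook axis at 211 mm; hang point about (561, -233). I'll carry the basket to the approach point in front of the tip.

{"fn": "servo_tool", "kwargs": {
  "rows": [
    [0,0,-0.2,-0.3,-4,0.5,1],
    [0,0,-0.4,-0.7,-10,0.5,1],
    [0,0,-0.7,-1.1,-16,0,1],
    [0,0,-0.8,-1.4,-20,0,1],
    [0,0,-0.8,-1.4,-20,0,1],
    [0,0,-0.8,-1.4,-20,0,1],
    [0,0,-0.8,-1.4,-20,0,1],
    [0,0,-0.8,-1.4,-20,0,1],
    [0,0,-0.8,-1.4,-20,0,1],
    [0,0,-0.8,-1.4,-20,0,1],
    [0,0,-0.8,-1.4,-20,0,1],
    [0,0,-0.8,-1.4,-20,0,1],
    [0,0,-0.8,-1.4,-20,0,1],
    [0,0,-0.8,-1.4,-20,0,1],
    [0,0,-0.8,-1.4,-20,0,1],
    [0,0,-0.8,-1.3,-18,0,1],
    [0,0,-0.5,-0.8,-12,0,1],
    [0,0,-0.2,-0.3,-5,0,1],
    [0,0,-0.1,-0.1,-2,0,1],
    [0,0,0,0,0,0,1]
  ]
}}

```text
clock: 9.88
eef_pos: [453.7, -256.7, 221.5]
eef_rot: [3.142, 0.0, -2.922]
wrist_force: [0.2, 0.8, -4.6]
finger_gap: 53.9
finger_force: 35.0
```

```bash
python3 - <<'E'
from h import *
import cv2
s=manip.read_state();print(s['eef_pos'].tolist(),np.degrees(s['eef_rot']),s['wrist_force'],s['joints'])
a=manip.camera("side")[:,:,::-1];b=manip.camera("top")[:,:,::-1]
cv2.imwrite("pics/s3.png",np.hstack([cv2.resize(a[170:340,300:480],(424,400),interpolation=cv2.INTER_CUBIC),cv2.resize(b[110:270,330:480],(375,400),interpolation=cv2.INTER_CUBIC)]))
E
```

```text
[453.7477133829349, -256.670212098813, 221.46546037081666] [ 1.79996643e+02  2.17820002e-03 -1.67439547e+02] [ 0.24598972  0.83045531 -4.58890671] [-5.85092806e-01  2.23317107e-01  1.57964465e+00  6.99032817e-05
  1.33864673e+00 -2.37512648e+00]
```

View pics/s3.png

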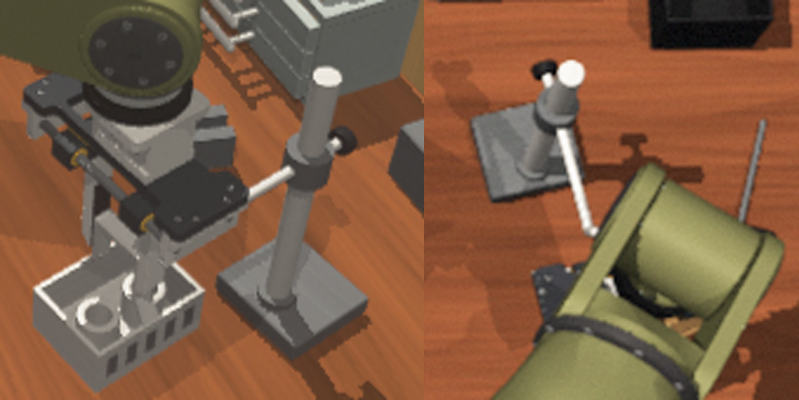

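The basket is level in front of the tip and aligned with the hook. I'll slide it over slowly, watching the force.

{"fn": "servo_tool", "kwargs": {
  "rows": [
    [0,0,0,4.9,1.1,0,1],
    [0,0,0,9.8,2.2,0,1],
    [0,0,0,9.8,2.2,0,1],
    [0,0,0,9.8,2.2,0,1],
    [0,0,0,9.8,2.2,0,1],
    [0,0,0,4.9,1.1,0,1],
    [0,0,0,4.9,1.1,0,1],
    [0,0,0,4.9,1.1,0,1],
    [0,0,0,4.9,1.1,0,1],
    [0,0,0,4.9,1.1,0,1]
  ]
}}

```text
clock: 11.22
eef_pos: [522.5, -241.5, 221.5]
eef_rot: [3.142, -0.0, -2.923]
wrist_force: [-1.5, -0.0, -4.6]
finger_gap: 53.9
finger_force: 35.0
```

{"fn": "servo_tool", "kwargs": {
  "rows": [
    [0,0,0,4.9,1.1,0,1],
    [0,0,0,4.9,1.1,0,1],
    [0,0,0,4.9,1.1,0,1],
    [0,0,0,4.9,1.1,0,1],
    [0,0,0,4.9,1.1,0,1],
    [0,0,0,4.9,1.1,0,1],
    [0,0,0,4.9,1.1,0,1],
    [0,0,0,3.5,0.8,0,1],
    [0,0,0,0,0,0,1],
    [0,0,0,0,0,0,1]
  ]
}}

```text
clock: 12.48
eef_pos: [560.0, -233.1, 221.5]
eef_rot: [-3.142, -0.0, -2.923]
wrist_force: [-0.4, 0.4, -4.2]
finger_gap: 53.8
finger_force: 35.0
```

No contact. I'll lower quickly at first, then creep until the weight transfers.

{"fn": "servo_tool", "kwargs": {
  "rows": [
    [0,0,0,0,0,-4,1],
    [0,0,0,0,0,-6,1],
    [0,0,0,0,0,-6,1],
    [0,0,0,0,0,-6,1],
    [0,0,0,0,0,-3,1],
    [0,0,0,0,0,-2,1],
    [0,0,0,0,0,-1,1],
    [0,0,0,0,0,0,1],
    [0,0,0,0,0,0,1]
  ]
}}

```text
clock: 13.6
eef_pos: [560.1, -233.1, 193.6]
eef_rot: [-3.141, 0.0, -2.923]
wrist_force: [-0.8, 1.2, -5.0]
finger_gap: 54.0
finger_force: 35.0
```

{"fn": "servo_tool", "kwargs": {
  "rows": [
    [0,0,0,0,0,-1,1],
    [0,0,0,0,0,-1,1],
    [0,0,0,0,0,-1,1],
    [0,0,0,0,0,0,1]
  ]
}}

```text
clock: 14.1
eef_pos: [560.0, -233.0, 190.3]
eef_rot: [3.141, -0.0, -2.923]
wrist_force: [-0.5, -0.4, -5.6]
finger_gap: 54.0
finger_force: 35.0
```

```bash
python3 - <<'E'
from h import *
import cv2
s=manip.read_state();print(s['clock'],s['eef_pos'].tolist(),s['wrist_force'],s['moment'],s['finger_gap'])
a=manip.camera("side")[:,:,::-1]
cv2.imwrite("pics/s4.png",cv2.resize(a[180:330,330:480],(600,600),interpolation=cv2.INTER_CUBIC))
E
```

```text
14.1 [560.0256531973862, -233.0378735948078, 190.3426828421646] [-0.46690397 -0.37014236 -5.56588492] [ 0.08536439  0.00616842 -0.01983718] 53.986144329600364
```

View pics/s4.png

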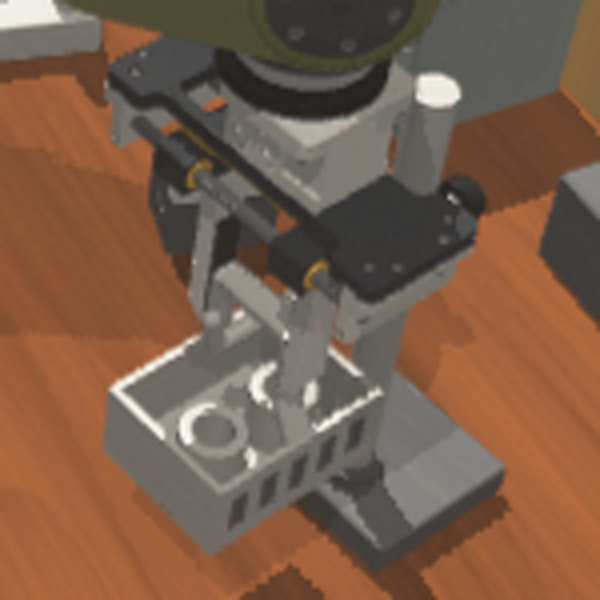

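The hook bar passes through the handle, with the tip visible at (213,318) in front of it. The bar lies just under the handle's middle, so I'll creep down further.

{"fn": "servo_tool", "kwargs": {
  "rows": [
    [0,0,0,0,0,-1,1],
    [0,0,0,0,0,-1,1],
    [0,0,0,0,0,0,1]
  ]
}}

```text
clock: 14.52
eef_pos: [560.0, -233.0, 188.3]
eef_rot: [3.141, -0.0, -2.923]
wrist_force: [-1.0, 0.4, -5.0]
finger_gap: 54.2
finger_force: 35.0
```

{"fn": "servo_tool", "kwargs": {
  "rows": [
    [0,0,0,0,0,-0.7,1],
    [0,0,0,0,0,-0.7,1],
    [0,0,0,0,0,0,1],
    [0,0,0,0,0,0,1]
  ]
}}

```text
clock: 15.02
eef_pos: [560.1, -233.1, 187.1]
eef_rot: [-3.142, 0.0, -2.923]
wrist_force: [-0.3, 0.5, -4.9]
finger_gap: 54.2
finger_force: 35.0
```

{"fn": "servo_tool", "kwargs": {
  "rows": [
    [0,0,0,0,0,-0.7,1],
    [0,0,0,0,0,-0.7,1],
    [0,0,0,0,0,0,1],
    [0,0,0,0,0,0,1]
  ]
}}

```text
clock: 15.52
eef_pos: [560.2, -233.1, 186.3]
eef_rot: [-3.141, 0.001, -2.923]
wrist_force: [-3.2, 1.6, 5.5]
finger_gap: 53.9
finger_force: 35.0
```

{"fn": "servo_tool", "kwargs": {
  "rows": [
    [0,0,0,0,0,-0.7,1],
    [0,0,0,0,0,-0.7,1],
    [0,0,0,0,0,0,1],
    [0,0,0,0,0,0,1]
  ]
}}

```text
clock: 16.02
eef_pos: [560.3, -233.1, 186.2]
eef_rot: [-3.14, 0.002, -2.923]
wrist_force: [-8.3, 3.9, 14.6]
finger_gap: 53.9
finger_force: 35.0
```

Contact at TCP z ≈ 186.3, so the hook axis is ~211 mm as measured. I'll use the contact moment to check lateral centring before letting go.

```bash
python3 - <<'E'
from h import *
s=manip.read_state();f=s['wrist_force'];m=s['moment'];print(f,m)
u=np.array([np.cos(.2176),np.sin(.2176),0]);v=np.array([-u[1],u[0],0])
m0=np.array([.085,.006,-.02]);f0=np.array([-.5,.2,-5])
d=m-m0;print("about stand x,y:",d@u,d@v,"dF",f-f0,"y-offset mm",1e3*(d@u)/(f-f0)[2], "x-offset",-1e3*(d@v)/(f-f0)[2])
E
```

```text
[-8.28045218  3.85928897 14.57164849] [ 0.65549537  1.29249246 -0.02323298]
about stand x,y: 0.8347789657748671 1.1329924498579995 dF [-7.78045218  3.65928897 19.57164849] y-offset mm 42.6524605756455 x-offset -57.88947467694719
```

The moments fit the lateral contact force acting about 165 mm below the sensor, which leaves a lateral offset under ~2 mm, so the handle is centred. I'll unload the press, soften the grip and then open slowly.

{"fn": "servo_tool", "kwargs": {
  "rows": [
    [0,0,0,0,0,0.7,1],
    [0,0,0,0,0,0.7,1],
    [0,0,0,0,0,0,1],
    [0,0,0,0,0,0,1]
  ]
}}

```text
clock: 16.52
eef_pos: [560.2, -233.1, 186.3]
eef_rot: [-3.141, 0.001, -2.923]
wrist_force: [-4.5, 1.6, 7.2]
finger_gap: 53.8
finger_force: 35.0
```

{"fn": "servo_tool", "kwargs": {
  "rows": [
    [0,0,0,0,0,0,1],
    [0,0,0,0,0,0,1],
    [0,0,0,0,0,0,1],
    [0,0,0,0,0,0,1]
  ],
  "grip_force": 4
}}

```text
clock: 17.02
eef_pos: [560.3, -233.1, 186.1]
eef_rot: [-3.141, 0.001, -2.923]
wrist_force: [-2.0, 1.4, 5.7]
finger_gap: 54.2
finger_force: 4.0
```

{"fn": "servo_tool", "kwargs": {
  "rows": [
    [0,0,0,0,0,0,0.42],
    [0,0,0,0,0,0,0.41],
    [0,0,0,0,0,0,0.4],
    [0,0,0,0,0,0,0.39],
    [0,0,0,0,0,0,0.38],
    [0,0,0,0,0,0,0.36],
    [0,0,0,0,0,0,0.33],
    [0,0,0,0,0,0,0.28],
    [0,0,0,0,0,0,0.2],
    [0,0,0,0,0,0,0.1],
    [0,0,0,0,0,0,0],
    [0,0,0,0,0,0,0],
    [0,0,0,0,0,0,0],
    [0,0,0,0,0,0,0]
  ]
}}

```text
clock: 18.77
eef_pos: [560.1, -233.0, 185.6]
eef_rot: [-3.142, -0.0, -2.923]
wrist_force: [-0.3, 0.7, -0.6]
finger_gap: 93.9
finger_force: 0.0
```

{"fn": "servo_tool", "kwargs": {
  "rows": [
    [0,0,0,0,0,3,0],
    [0,0,0,0,0,6,0],
    [0,0,0,0,0,10,0],
    [0,0,0,0,0,14,0],
    [0,0,0,0,0,16,0],
    [0,0,0,0,0,16,0],
    [0,0,0,0,0,16,0],
    [0,0,0,0,0,16,0],
    [0,0,0,0,0,16,0],
    [0,0,0,-20,0,10,0],
    [0,0,0,-30,0,0,0],
    [0,0,0,-30,0,0,0],
    [0,0,0,-30,15,0,0],
    [0,0,0,-25,30,0,0],
    [0,0,0,-20,35,0,0],
    [0,0,0,0,40,0,0],
    [0,0,0,0,40,0,0],
    [0,0,0,0,40,0,0],
    [0,0,0,0,0,0,0],
    [0,0,0,0,0,0,0]
  ]
}}

```text
clock: 21.28
eef_pos: [405.1, -33.4, 309.0]
eef_rot: [-3.141, 0.0, -2.922]
wrist_force: [-0.0, 0.6, -0.4]
finger_gap: 94.1
finger_force: 0.0
```

```bash
python3 - <<'E'
from h import *
import cv2
s=manip.read_state();print(s['clock'],s['eef_pos'].tolist(),s['wrist_force'])
a=manip.camera("side")[:,:,::-1].copy();b=manip.camera("top")[:,:,::-1]
for _ in range(8): c=manip.camera("side")
print("motion px",np.abs(c[:,:,::-1].astype(int)-a)[180:330,330:480].max(2).__gt__(40).sum())
cv2.imwrite("pics/s5.png",np.hstack([cv2.resize(a[180:340,330:480],(375,400),interpolation=cv2.INTER_CUBIC),cv2.resize(b[110:270,320:480],(400,400),interpolation=cv2.INTER_CUBIC)]))
E
```

```text
21.275 [405.1470647986732, -33.384729318502316, 309.0151494086626] [-0.03445297  0.57346723 -0.37910728]
motion px 0
```

View pics/s5.png

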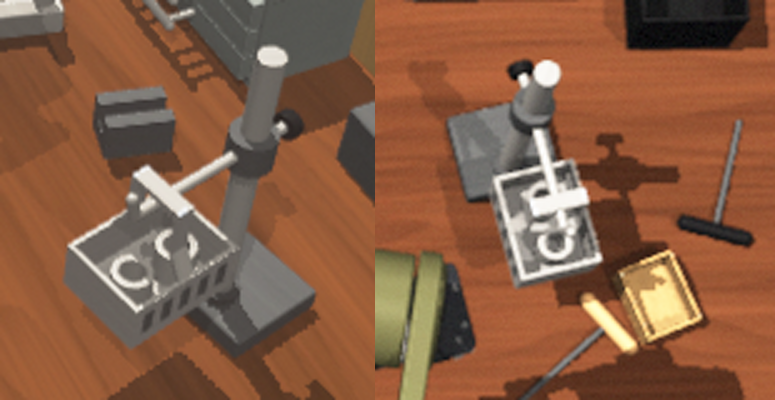

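The basket hangs on the hook, level to within about 1 px and motionless, with both bushes inside and the robot clear. Handing in.

```bash
python3 -c "
from cell import manip
print(manip.sign_off())"
```

```text
the job is handed in; nothing more can be done
None
```

The basket hangs by its handle on the hook (bar axis about 211 mm up), level to about 2° by camera, still and clear of the bench with both bushes in it; the job was handed in at about 22 s with the arm clear.

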